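# Cup under the doser, knob held at the third click

### The job

Lift the little measuring cup up and forward off its hook stand and set it down upright inside the raised ring in front of the doser's chute; set it down rather than dropping it. Then turn the doser's knob clockwise (seen from above) from its home position to the third click, without going on to the fourth, and finish while still holding the knob there, because it springs back when let go. Leave the knob alone until the cup stands in place, and do not disturb the jar, shaker and mug standing about.

Things in the scene. Friction and masses are not known exactly. Their poses are not given: they have to be found in the camera images.
- cup: Loose steel measuring cup, 120 g: rim 62 mm, foot 54 mm wide, 45 mm deep. A fixed bail (round 7 mm bar) rises from its +y and -y sides and crosses 98 mm above the foot; on its middle stands a dark wooden grip tab, 10 mm thick (x), 22 mm wide (y), from 100 to 150 mm above the foot. Origin: centre of the foot's underside, z up. Hangs at first by the bail in the hook, foot 32 mm above the worktop.
- cup_grip (a point): On the cup's grip tab, 12 mm below the tab's top, on the cup's axis, 138 mm above its foot. Axes as the cup's.
- hook_stand: Fixed: foot 130x100x10 mm, post 62 mm behind (+x) the hanging cup. Two prongs 14 mm apart reach forward (-x) from the post through the bail and turn up; bail along y across them at 130 mm height, tips at 143 mm, below the grip point. To unhook: raise the cup 20 to 40 mm (higher, its rim hits the prongs from below), then pull it 55 mm or more to -x. Origin on the worktop under the hanging cup.
- doser: Fixed portion doser: white housing 205x130 mm, top 85 mm high, on a dark foot plate 8 mm thick that reaches out in front (-x). Amber hopper 80 mm wide, 104 mm behind (+x) the knob's axis, top 153 mm high. Small chute in front ends 82 mm before the knob's axis at 60 to 80 mm height. Origin on the worktop under the knob's axis; -x points to chute and ring, z up.
- cup_seat (a point): Centre of the raised ring on the doser's foot plate, on the plate's top, 8 mm above the worktop and 125 mm in front (-x) of the knob's axis. The ring is 82 mm wide inside and 4 mm high; the cup's foot stands flat within it. Axes as the doser's.
- knob_grip (a point): On the knob's axis, 119 mm above the worktop, inside the knob's bar: black, upright, 54 mm long (x), 13 mm thick (y), from 93 to 130 mm above the worktop, on a round skirt 48 mm wide. Axes turn with the knob; at home they are the doser's, and the bar lies along the doser's x, its light pointer line at the chute end.
- knob (a joint): Knob angle, rad: 0 at home, where it starts, growing clockwise from above. Five clicks, 24 degrees apart: 0.419, 0.838, 1.257 (the third), 1.676, 2.094; marks on the plate show home (longer) and the clicks. A spring (0.05 N m at home, 0.1 at the third click) always drives it back home when let go; the clicks are a ripple of 0.04 N m on that. Grip the bar with some 25 N or more.
- honey_jar: Bystander: glass jar with a lid, 60 mm wide, 86 mm high, loose, behind and between stand and doser. Origin: centre of its underside.
- salt_shaker: Bystander: glass shaker, 44 mm wide, 90 mm high, loose, to the left. Origin: centre of its underside.
- mug_tea: Bystander: dark mug with a handle, 82 mm wide, 107 mm high, loose, to the right. Origin: under the mug.
Things that resemble listed ones, but are neither listed nor needed, are in the scene too. What is shaped like the cup but blue is not meant.

How it is judged:
By the outcome, as a careful person would: the job done as asked, in the order asked, and still so for the second after the job is handed in, while the arm keeps its last pose, push and grip.
It also fails if it takes over 54 s, if anything falls off the work surface, if the arm or the gripper's body presses on something with over 40 N, if the wrist force passes 120 N, or if a joint passes its speed limit or range.

### The arm

A 7-joint arm with a two-finger parallel gripper is mounted at the origin on a cart in front of the work surface, level with it; the furniture and walls round the work are solid. World frame = base frame: x ahead of the robot, y to its left, z up, the work surface at z = 0. Lengths are in m, angles in rad, forces in N, time in s.
With the tool pointing down it reaches from about 0.425 to 0.975 m from the base axis. Payload 16.7 kg.
Tool frame: the origin (TCP) lies midway between the tips of the shut fingers; the grasp point (between the pads) lies 19 mm behind it; z points along the fingers, y is the line along which they close (so a half turn about z gives the same grasp; the last joint's range is limited). The gripper opens to 85 mm and grips with 20 to 120 N. Pads are 22 mm wide; open, the fingers measure 114 mm over their backs; the gripper's body (76 mm by 85 mm) begins 54 mm behind the grasp point. The pads swing forward as they close: fully open they stand 13 mm farther back than shut.
Start: joints at [1.05, 0.426, 0.074, 1.606, -0.034, 1.111, -0.067], TCP at [0.245, -0.629, 0.231] pointing down, gripper open.
Joint ranges: [-2.85, 2.85], [-0.5, 2.14], [-1.23, 1.37], [0.21, 2.46], [-1.02, 4.16], [0.16, 2.05], [-2.73, 2.73]. Speed limits (rad/s): [1.89, 1.89, 2.39, 2.39, 3.01, 3.01, 3.01].

### API

Orientations are given as a 3x3 rotation matrix whose columns are the frame's x, y, z axes.
In Python, from bench import status, optics, job_done gives the robot as it stands. The module is installed in compiled form; this text tells all that it offers.
- The arm moves only by the tool play_rows, never from a script. Its argument "series" is a list of rows, each an object of numbers: "fingers": the gripper's target within -1 to 1 (shut at 1, half-way at 0, fully open at -1); "dx", "dy", "dz": the shift along the tool's x, y, z in mm; "roll": the turn about the tool's z in degrees. A call has 1 to 12 rows; each row is the pose to reach, as a shift and turn from the pose commanded when the call began, along the tool's axes at that moment; what a row does not reach only later rows make up. A row lasts 1/8 s, in which the tool goes at most 62.5 mm and 10.7 degrees, less where a joint would pass 70% of its speed; a pose out of reach is approached as far as the arm can. A call with a gripper value outside its range is refused whole. The fingers move at their own pace and stop on an object; "newtons" is the grip in N (left out, the last holds). Time passes only in rows, so rows that repeat a pose let the fingers close. It gives the time, the measured TCP pose, the force, the opening and the grip force at its end, in the units of the state.
- status.sense(): the state, without advancing time (a new reading comes with each control period).
- optics.grab_frame(name): name is "side" or "top" or "wrist"; returns a dict with "image" (480x640x3 uint8, blue, green, red), "intrinsics" (3x3 intrinsics, pixels), "pose" (4x4, takes a point from camera to world coordinates). Camera axes: x right, y down, z forward; pixel columns grow to the right and rows downward; lengths in m; the calibration is good to about 2 mm. The wrist camera is an equidistant fisheye: a pixel r from the principal point sees the ray r / f radians off the axis. A picture is of the moment at which its call begins. There is no depth.
- job_done(): hands the job in; it is judged then, once.
The state is a dict: "t": time; "qpos": joint angles; "joint_velocities": joint speeds; "tau": joint torques, N m; "tcp_pos": TCP position; "tcp_rot": TCP orientation; "wrist_force": force on the tool from outside, world axes, zero at the start; "torque": the same for the moment, N m; "width": opening from 0.0 (shut) to 1.0 (fully open); "gripper_force": force on a finger pad.
Only numpy, scipy, OpenCV 4.12 (cv2) and the standard library are available. Lean on these libraries where they do the work, as an engineer would, in place of code of your own. Each camera call takes 0.05 s, during which the arm holds its last target. There are 200 camera calls.

## Working session

There is one attempt and no reset: what is moved stays moved. The work goes in short steps, Python scripts to look and compute and a tool call to move; the robot and the scene stay as the last step left them, time stands still between calls to the robot, and variables do not carry over. Pictures are saved under pics/ and viewed, at most 10 in all, crops included, and the job is handed in when it is done.

Besides the shell and the picture viewer there is one more tool, called after "Request:" by a JSON object that holds its "fn" and its "kwargs". play_rows: Moves the arm, as the interface text tells. Its arguments: {"type":"object","properties":{"series":{"type":"array","items":{"type":"object","properties":{"fingers":{"type":"number"},"dx":{"type":"number"},"dy":{"type":"number"},"dz":{"type":"number"},"roll":{"type":"number"}}}},"newtons":{"type":"number"}},"required":["series"]}

```bash
mkdir -p pics
cat > h.py <<'E'
import numpy as np, cv2
from bench import status, optics
def ray(f,u,v,wrist=False):
    K=f["intrinsics"];P=np.array(f["pose"]);a=(u-K[0][2])/K[0][0];b=(v-K[1][2])/K[1][1]
    if wrist:
        r=np.hypot(a,b)+1e-12; d=np.array([np.sin(r)*a/r,np.sin(r)*b/r,np.cos(r)])
    else: d=np.array([a,b,1.])
    d=P[:3,:3]@d; return P[:3,3],d/np.linalg.norm(d)
def plane(f,u,v,z,wrist=False):
    o,d=ray(f,u,v,wrist); return o+d*(z-o[2])/d[2]
def tri(o1,d1,o2,d2):
    A=np.stack([d1,-d2],1);s=np.linalg.lstsq(A,o2-o1,rcond=None)[0]
    p,q=o1+s[0]*d1,o2+s[1]*d2; return (p+q)/2,np.linalg.norm(p-q)
def proj(f,p):
    P=np.array(f["pose"]);c=P[:3,:3].T@(np.array(p)-P[:3,3]);K=np.array(f["intrinsics"]);u=K@c;return u[:2]/u[2]
E
python3 - <<'E'
from h import *
import pickle
F={}
for n in("top","side"):
    F[n]=optics.grab_frame(n);cv2.imwrite(f"pics/{n}0.png",F[n]["image"])
    print(n,np.round(F[n]["pose"],3).tolist(),F[n]["intrinsics"])
pickle.dump(F,open("F.pkl","wb"))
s=status.sense();print(s["t"],s["tcp_pos"],np.round(s["tcp_rot"],3))
E
```

```text
top [[0.01, -0.997, 0.071, 0.452], [-1.0, -0.009, 0.014, -0.045], [-0.013, -0.071, -0.997, 1.349], [0.0, 0.0, 0.0, 1.0]] [[500.19863718   0.         314.96498025]
 [  0.         500.19863718 241.60467723]
 [  0.           0.           1.        ]]
side [[-0.293, -0.739, 0.606, -0.473], [-0.956, 0.234, -0.177, 0.255], [-0.011, -0.631, -0.776, 1.411], [0.0, 0.0, 0.0, 1.0]] [[575.97105867   0.         317.8855079 ]
 [  0.         575.97105867 236.68744782]
 [  0.           0.           1.        ]]
0.1 [ 0.24446339 -0.62879275  0.23070197] [[ 0.932  0.362 -0.   ]
 [ 0.362 -0.932  0.001]
 [-0.    -0.001 -1.   ]]
```

View pics/top0.png

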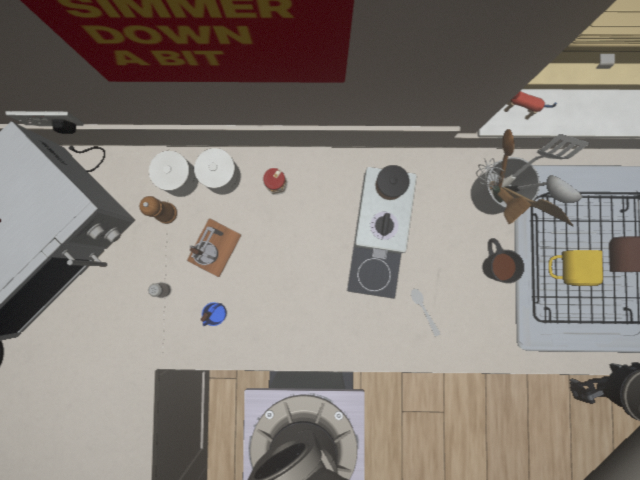

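View pics/side0.png

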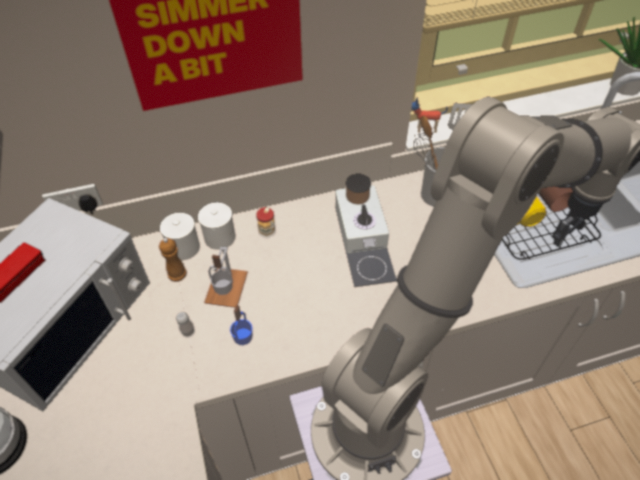

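Top view: the candidates are the steel cup on the brown stand (210,248) and the blue cup decoy (214,314). I choose the steel one. The doser's knob is at (384,224) and its ring at (375,274). Next, one close crop of both.

Run:
```python
from h import *
import pickle
F=pickle.load(open("F.pkl","rb"))
T,S=F["top"]["image"],F["side"]["image"]
def c(I,x,y,w,h): return cv2.resize(I[y:y+h,x:x+w],(400,300),interpolation=cv2.INTER_CUBIC)
cv2.imwrite("pics/c.png",np.vstack([np.hstack([c(T,170,210,80,60),c(S,185,240,80,60)]),np.hstack([c(T,290,160,200,150),c(S,300,165,160,120)])]))
```

```text
(no output)
```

View pics/c.png

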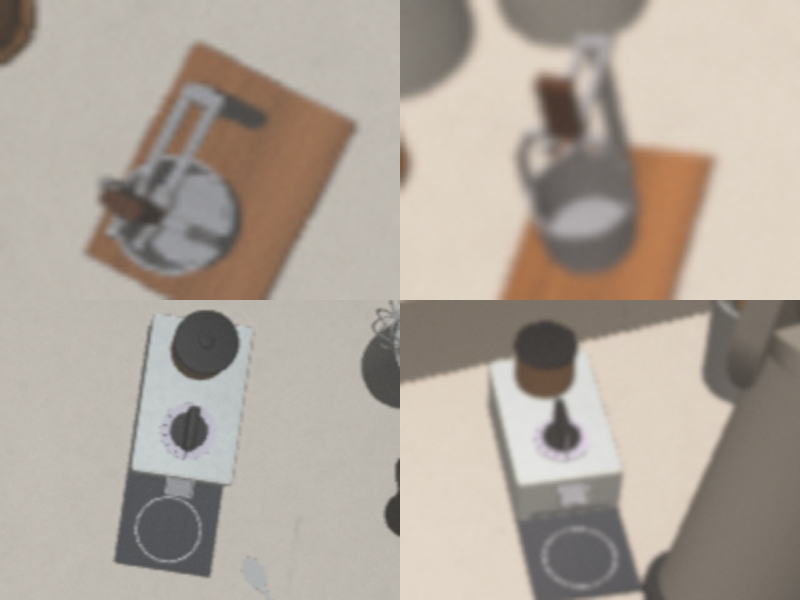

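Run:
```python
from h import *
import pickle
F=pickle.load(open("F.pkl","rb"))
T,S=F["top"],F["side"]
print("tabtop tri",tri(*ray(T,193.6,248.4),*ray(S,216,255.6)),"exp z .182")
print("tabtop plane",plane(T,193.6,248.4,.182),plane(S,216,255.6,.182))
h=cv2.cvtColor(T["image"],cv2.COLOR_BGR2HSV)
m=cv2.inRange(h,(5,110,90),(20,255,255));m[:,:180]=0;m[:,245:]=0;m[:215]=0;m[285:]=0
p=cv2.findNonZero(m);b=cv2.boxPoints(cv2.minAreaRect(p));q=np.array([plane(T,*x,.01)[:2] for x in b]);print("board",q.round(3).tolist(),q.mean(0),[np.linalg.norm(q[i]-q[i-1]) for i in range(4)],[np.degrees(np.arctan2(*(q[i]-q[i-1])[::-1])) for i in range(4)])
print("cup rim ctr",plane(T,170+172/5,210+215/5,.077))
r=plane(T,374,274.5,.011);r2=plane(S,300+579/800*0+ (579-400)/2.5,165+(557-300)/2.5,.011)
k=plane(T,384.5,224.5,.13)
print("ring",r,r2,"knob",k, np.linalg.norm(r-k), np.degrees(np.arctan2(k[1]-r[1],k[0]-r[0])))
# housing white top
m=cv2.inRange(h,(0,0,190),(180,60,255))
for nm,(u,v) in dict(hop=(391.5,180)).items(): print(nm,plane(T,u,v,.153))
# housing top corners from crop
for u,v in((153,15),(252,28),(232,185),(134,170)): print(plane(T,290+u/2,160+v/2,.085).round(3))
print([plane(T,290+u/2,160+v/2,.008).round(3) for u,v in((210,277),(115,262))])
```

```text
tabtop tri (array([0.51617194, 0.25704095, 0.17271089]), np.float64(0.0030979140202535773)) exp z .182
tabtop plane [0.51617374 0.25616271 0.182     ] [0.50795937 0.25562191 0.182     ]
board [[0.6, 0.264], [0.604, 0.192], [0.463, 0.183], [0.46, 0.254]] [0.53158428 0.22325731] [np.float64(0.14053110552063836), np.float64(0.07184802419778909), np.float64(0.14044656878053477), np.float64(0.07131295841360737)] [np.float64(3.9628091151846765), np.float64(-86.97725382469557), np.float64(-176.2549473596316), np.float64(93.08443617220291)]
cup rim ctr [0.51043572 0.25525892 0.077     ]
ring [ 0.4602419  -0.18395451  0.011     ] [ 0.45781347 -0.18178732  0.011     ] knob [ 0.5817154  -0.19702466  0.13      ] 0.17055098712374828 -6.141215316572181
hop [ 0.68731946 -0.21102148  0.153     ]
[ 0.733 -0.157  0.085]
[ 0.717 -0.283  0.085]
[ 0.516 -0.257  0.085]
[ 0.534 -0.133  0.085]
[array([ 0.397, -0.24 ,  0.008]), array([ 0.416, -0.114,  0.008])]
```

```bash
cat >> h.py <<'E'
def tgt(*ts):
    s=status.sense();R=np.array(s["tcp_rot"]);p=np.array(s["tcp_pos"])
    y=np.degrees(np.arctan2(R[1,1],R[0,1])); print("t",s["t"],"pos",p.round(4),"yawy",y.round(2),"tilt",R[2,:2].round(3),"w",s["width"],"gf",s["gripper_force"],"F",np.round(s["wrist_force"],1),"q",np.round(s["qpos"],2))
    for t in ts:
        print(t,"->",np.round(R.T@(np.array(t[:3])-p)*1000,1),"roll",round((y-t[3]+180)%360-180,1))
E
python3 -c "
from h import *
tgt((.5,-.22,.34,-48),(.50,.26,.30,-27.6))"
```

```text
t 0.1 pos [ 0.2445 -0.6288  0.2307] yawy -68.76 tilt [-0.    -0.001] w 1.0047172862353442 gf 0.0 F [-0.7 -0.3 -0.8] q [ 1.05  0.43  0.07  1.61 -0.03  1.11 -0.07]
(0.5, -0.22, 0.34, -48) -> [ 386.3 -288.5 -109. ] roll -20.8
(0.5, 0.26, 0.3, -27.6) -> [ 560.2 -735.9  -68.5] roll -41.2
```

Request:
{"fn": "play_rows", "kwargs": {"series": [{"dx":40,"dy":-30,"dz":-50,"roll":0},{"dx":90,"dy":-65,"dz":-80,"roll":-5},{"dx":140,"dy":-100,"dz":-109,"roll":-10},{"dx":190,"dy":-140,"dz":-109,"roll":-15},{"dx":240,"dy":-180,"dz":-109,"roll":-20},{"dx":290,"dy":-215,"dz":-109,"roll":-20},{"dx":340,"dy":-252,"dz":-109,"roll":-20},{"dx":386,"dy":-288,"dz":-109,"roll":-20},{"dx":403,"dy":-333,"dz":-105,"roll":-25},{"dx":421,"dy":-378,"dz":-100,"roll":-30},{"dx":438,"dy":-423,"dz":-95,"roll":-35},{"dx":455,"dy":-468,"dz":-90,"roll":-41}]}}

```text
invalid input
```

```bash
python3 -c "
from h import *
tgt((.49,.26,.30,-27.6))"
```

```text
t 0.1 pos [ 0.2445 -0.6288  0.2307] yawy -68.76 tilt [-0.    -0.001] w 1.0047172862353442 gf 0.0 F [-0.7 -0.3 -0.8] q [ 1.05  0.43  0.07  1.61 -0.03  1.11 -0.07]
(0.49, 0.26, 0.3, -27.6) -> [ 550.9 -739.5  -68.5] roll -41.2
```

Request:
{"fn": "play_rows", "kwargs": {"newtons": 30, "series": [{"dx":40,"dy":-30,"dz":-50,"roll":0,"fingers":-1},{"dx":90,"dy":-65,"dz":-80,"roll":-5,"fingers":-1},{"dx":140,"dy":-100,"dz":-109,"roll":-10,"fingers":-1},{"dx":190,"dy":-140,"dz":-109,"roll":-15,"fingers":-1},{"dx":240,"dy":-180,"dz":-109,"roll":-20,"fingers":-1},{"dx":290,"dy":-215,"dz":-109,"roll":-20,"fingers":-1},{"dx":340,"dy":-252,"dz":-109,"roll":-20,"fingers":-1},{"dx":386,"dy":-288,"dz":-109,"roll":-20,"fingers":-1},{"dx":403,"dy":-333,"dz":-105,"roll":-25,"fingers":-1},{"dx":421,"dy":-378,"dz":-100,"roll":-30,"fingers":-1},{"dx":438,"dy":-423,"dz":-95,"roll":-35,"fingers":-1},{"dx":455,"dy":-468,"dz":-90,"roll":-41,"fingers":-1}]}}

```text
t: 1.6
tcp_pos: [0.4987, -0.0265, 0.3211]
tcp_rot: [[0.463, 0.886, -0.0], [0.886, -0.463, -0.0], [-0.0, -0.0, -1.0]]
wrist_force: [0.8, -0.4, -0.1]
width: 0.999
gripper_force: 0.0
```

```bash
python3 -c "
from h import *
tgt((.49,.26,.30,-27.6))"
```

```text
t 1.6 pos [ 0.4987 -0.0265  0.3211] yawy -27.57 tilt [-0. -0.] w 0.9992976595609222 gf 0.0 F [ 0.8 -0.4 -0.1] q [ 0.34  0.09 -0.44  1.85  0.04  1.21 -0.59]
(0.49, 0.26, 0.3, -27.6) -> [ 249.9 -140.3   21.1] roll 0.0
```

Request:
{"fn": "play_rows", "kwargs": {"series": [{"dx":62,"dy":-35,"dz":5,"roll":0,"fingers":0},{"dx":125,"dy":-70,"dz":10,"roll":0,"fingers":0},{"dx":187,"dy":-105,"dz":15,"roll":0,"fingers":0},{"dx":250,"dy":-140,"dz":21,"roll":0,"fingers":0},{"dx":250,"dy":-140,"dz":21,"roll":0,"fingers":0},{"dx":250,"dy":-140,"dz":21,"roll":0,"fingers":0}]}}

```text
t: 2.35
tcp_pos: [0.4904, 0.2614, 0.2997]
tcp_rot: [[0.462, 0.887, -0.002], [0.887, -0.462, 0.001], [0.0, -0.002, -1.0]]
wrist_force: [0.6, -1.0, 0.1]
width: 0.503
gripper_force: 0.0
```

```bash
python3 -c "
from h import *
import pickle
tgt()
f=optics.grab_frame('wrist');pickle.dump(f,open('W1.pkl','wb'));cv2.imwrite('pics/w1.png',f['image']);print(np.round(f['pose'],3).tolist(),f['intrinsics'])"
```

```text
t 2.35 pos [0.4904 0.2614 0.2997] yawy -27.49 tilt [ 0.    -0.002] w 0.5030010622487701 gf 0.0 F [ 0.6 -1.   0.1] q [-0.05  0.23 -0.65  1.76  0.15  1.2  -1.22]
[[0.887, -0.442, -0.134, 0.524], [-0.462, -0.85, -0.252, 0.327], [-0.003, 0.286, -0.958, 0.443], [0.0, 0.0, 0.0, 1.0]] [[371.64829954   0.         324.44076733]
 [  0.         371.64829954 243.69891492]
 [  0.           0.           1.        ]]
```

View pics/w1.png

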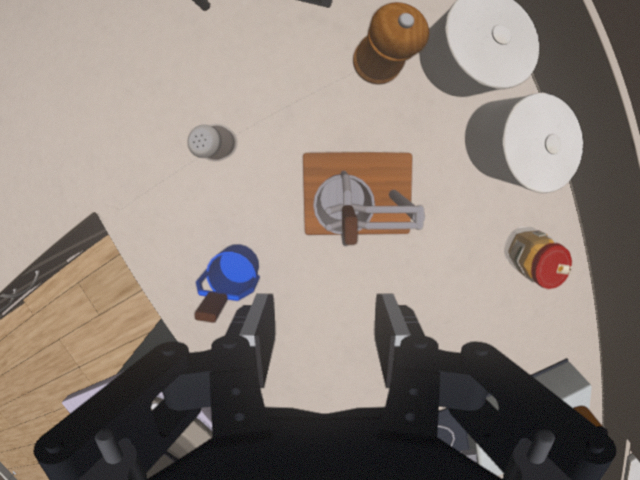

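Wrist view: the steel cup hangs on the stand with its tab at (349,210–243), the rim around (344,203), and the board edges parallel to the tool. The blue decoy is at (233,270). Next I cast rays.

Run:
```python
from h import *
import pickle
f=pickle.load(open("W1.pkl","rb"))
h=cv2.cvtColor(f["image"],cv2.COLOR_BGR2HSV)
m=cv2.inRange(h,(0,40,20),(15,255,110));m2=np.zeros_like(m);m2[195:260,325:375]=m[195:260,325:375]
n,l,st,c=cv2.connectedComponentsWithStats(m2);i=1+st[1:,4].argmax();x,y,w,hh,a=st[i];print(st[i],c[i])
e=np.radians(-27.5);ex=np.array([np.cos(e),np.sin(e)]);ey=np.array([-ex[1],ex[0]])
A=plane(f,x+w/2-.5,y+hh,.182,True)[:2]; print("top -y edge",A,"axis",A+.011*ey)
B=plane(f,x+w/2-.5,y,.132,True)[:2]; print("bottom +y edge",B,"axis",B-.011*ey)
print("rim",plane(f,344,203,.077,True))
C=[plane(f,u,v,.01,True)[:2] for u,v in((303,153),(412,153),(412,236),(303,236))];print(np.round(C,3).tolist())
for a,b in((0,1),(3,2)): print(np.degrees(np.arctan2(*(C[b]-C[a])[::-1])),np.linalg.norm(C[b]-C[a]),np.linalg.norm(C[3]-C[0]))
F=pickle.load(open("F.pkl","rb"))
print("tri w/top",tri(*ray(f,349.5,228,True),*ray(F["top"],193.6,248.4)))
```

```text
[342 206  16  39 510] [349.30784314 224.95294118]
top -y edge [0.5031622  0.24882257] axis [0.50824143 0.25857969]
bottom +y edge [0.5146599  0.26486675] axis [0.50958067 0.25510963]
rim [0.50950823 0.2591652  0.077     ]
[[0.492, 0.321], [0.606, 0.264], [0.563, 0.172], [0.445, 0.234]]
-26.66742565563642 0.1275350805572947 0.09960214408249853
-27.390768044693903 0.13352277294246068 0.09960214408249853
tri w/top (array([0.51252536, 0.25825558, 0.17721674]), np.float64(0.008009367630172019))
```

```bash
python3 -c "
from h import *
tgt((.509,.257,.22,-27.3),(.509,.257,.153,-27.3))"
```

```text
t 2.4 pos [0.4911 0.2594 0.2998] yawy -27.62 tilt [-0.001 -0.001] w 0.5023049630640094 gf 0.0 F [ 1.1 -0.4 -0.6] q [-0.05  0.23 -0.65  1.76  0.15  1.2  -1.22]
(0.509, 0.257, 0.22, -27.3) -> [ 6.2 17.1 79.8] roll -0.3
(0.509, 0.257, 0.153, -27.3) -> [  6.3  17.2 146.8] roll -0.3
```

Request:
{"fn": "play_rows", "kwargs": {"series": [{"dx":6,"dy":17,"dz":10,"fingers":0,"roll":0},{"dx":6,"dy":17,"dz":45,"fingers":0,"roll":0},{"dx":6,"dy":17,"dz":75,"fingers":0,"roll":0},{"dx":6,"dy":17,"dz":95,"fingers":0,"roll":0},{"dx":6,"dy":17,"dz":110,"fingers":0,"roll":0},{"dx":6,"dy":17,"dz":122,"fingers":0,"roll":0},{"dx":6,"dy":17,"dz":134,"fingers":0,"roll":0},{"dx":6,"dy":17,"dz":146,"fingers":0,"roll":0},{"dx":6,"dy":17,"dz":146,"fingers":0,"roll":0}]}}

```text
t: 3.52
tcp_pos: [0.5091, 0.2556, 0.1535]
tcp_rot: [[0.466, 0.885, -0.001], [0.885, -0.466, -0.0], [-0.001, -0.001, -1.0]]
wrist_force: [-0.5, -0.7, -0.0]
width: 0.499
gripper_force: 0.0
```

```bash
python3 -c "
from h import *
tgt()
f=optics.grab_frame('wrist');cv2.imwrite('pics/w2.png',f['image'][120:420,160:560])"
```

```text
t 3.525 pos [0.5091 0.2556 0.1535] yawy -27.75 tilt [-0.001 -0.001] w 0.4994283868195435 gf 0.0 F [-0.5 -0.7 -0. ] q [-0.09  0.4  -0.6   1.89  0.28  0.94 -1.31]
```

View pics/w2.png

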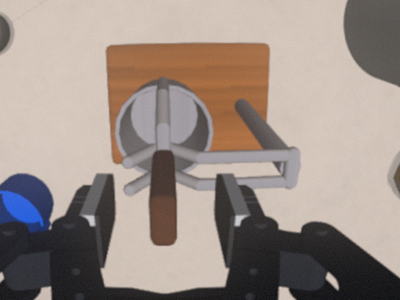

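The tab (crop x≈163) is centred between the pads (112 and 218), so I close on it.

Request:
{"fn": "play_rows", "kwargs": {"newtons": 45, "series": [{"dx":0,"dy":0,"dz":0,"fingers":1,"roll":0},{"dx":0,"dy":0,"dz":0,"fingers":1,"roll":0},{"dx":0,"dy":0,"dz":0,"fingers":1,"roll":0},{"dx":0,"dy":0,"dz":0,"fingers":1,"roll":0},{"dx":0,"dy":0,"dz":0,"fingers":1,"roll":0}]}}

```text
t: 4.2
tcp_pos: [0.5098, 0.256, 0.1547]
tcp_rot: [[0.466, 0.885, 0.001], [0.885, -0.466, 0.0], [0.001, 0.0, -1.0]]
wrist_force: [0.9, 0.2, 5.6]
width: 0.105
gripper_force: 48.4
```

Request:
{"fn": "play_rows", "kwargs": {"series": [{"dx":0,"dy":0,"dz":-6,"fingers":1,"roll":0},{"dx":0,"dy":0,"dz":-14,"fingers":1,"roll":0},{"dx":0,"dy":0,"dz":-22,"fingers":1,"roll":0},{"dx":0,"dy":0,"dz":-28,"fingers":1,"roll":0},{"dx":0,"dy":0,"dz":-28,"fingers":1,"roll":0},{"dx":0,"dy":-8,"dz":-28,"fingers":1,"roll":0},{"dx":0,"dy":-20,"dz":-28,"fingers":1,"roll":0},{"dx":0,"dy":-34,"dz":-28,"fingers":1,"roll":0},{"dx":0,"dy":-48,"dz":-28,"fingers":1,"roll":0},{"dx":0,"dy":-62,"dz":-28,"fingers":1,"roll":0},{"dx":0,"dy":-72,"dz":-28,"fingers":1,"roll":0},{"dx":0,"dy":-75,"dz":-28,"fingers":1,"roll":0}]}}

```text
t: 5.7
tcp_pos: [0.4425, 0.2911, 0.1825]
tcp_rot: [[0.465, 0.885, 0.0], [0.885, -0.465, 0.0], [0.0, 0.0, -1.0]]
wrist_force: [0.4, -0.3, -0.7]
width: 0.11
gripper_force: 47.6
```

```bash
python3 -c "
from h import *
tgt((.45,.15,.26,-17),(.459,-.08,.26,-7.2),(.459,-.183,.26,-7.2))"
```

```text
t 5.7 pos [0.4425 0.2911 0.1825] yawy -27.71 tilt [0. 0.] w 0.10954254226153752 gf 47.59014844894409 F [ 0.4 -0.3 -0.7] q [-0.15  0.31 -0.66  1.95  0.23  0.96 -1.4 ]
(0.45, 0.15, 0.26, -17) -> [-121.5   72.3  -77.5] roll -10.7
(0.459, -0.08, 0.26, -7.2) -> [-320.9  187.2  -77.5] roll -20.5
(0.459, -0.183, 0.26, -7.2) -> [-412.1  235.1  -77.6] roll -20.5
```

Request:
{"fn": "play_rows", "kwargs": {"series": [{"dx":0,"dy":0,"dz":-20,"fingers":1,"roll":0},{"dx":0,"dy":0,"dz":-50,"fingers":1,"roll":0},{"dx":-20,"dy":12,"dz":-77,"fingers":1,"roll":0},{"dx":-50,"dy":30,"dz":-77,"fingers":1,"roll":-3},{"dx":-85,"dy":51,"dz":-77,"fingers":1,"roll":-6},{"dx":-121,"dy":72,"dz":-77,"fingers":1,"roll":-10},{"dx":-160,"dy":95,"dz":-77,"fingers":1,"roll":-14},{"dx":-200,"dy":118,"dz":-77,"fingers":1,"roll":-18},{"dx":-240,"dy":141,"dz":-77,"fingers":1,"roll":-20},{"dx":-280,"dy":164,"dz":-77,"fingers":1,"roll":-20},{"dx":-310,"dy":181,"dz":-77,"fingers":1,"roll":-20.5},{"dx":-321,"dy":187,"dz":-77,"fingers":1,"roll":-20.5}]}}

```text
t: 7.2
tcp_pos: [0.459, -0.0827, 0.2593]
tcp_rot: [[0.129, 0.992, -0.0], [0.992, -0.129, -0.0], [-0.0, 0.0, -1.0]]
wrist_force: [0.3, 0.4, -0.5]
width: 0.109
gripper_force: 47.6
```

```bash
python3 -c "
from h import *
import pickle
tgt((.459,-.183,.26,-7.2))
F={n:optics.grab_frame(n) for n in('wrist','top')};pickle.dump(F,open('W3.pkl','wb'))
w,t=F['wrist']['image'],F['top']['image']
cv2.imwrite('pics/w3.png',np.hstack([cv2.resize(w,(400,300)),cv2.resize(t[140:320,240:480],(400,300),interpolation=cv2.INTER_CUBIC)]))"
```

```text
t 7.2 pos [ 0.459  -0.0827  0.2593] yawy -7.43 tilt [-0.  0.] w 0.10948569938867493 gf 47.60008156299591 F [ 0.3  0.4 -0.5] q [ 0.44  0.08 -0.42  2.    0.04  1.07 -0.12]
(0.459, -0.183, 0.26, -7.2) -> [-99.5  13.   -0.7] roll -0.2
```

View pics/w3.png

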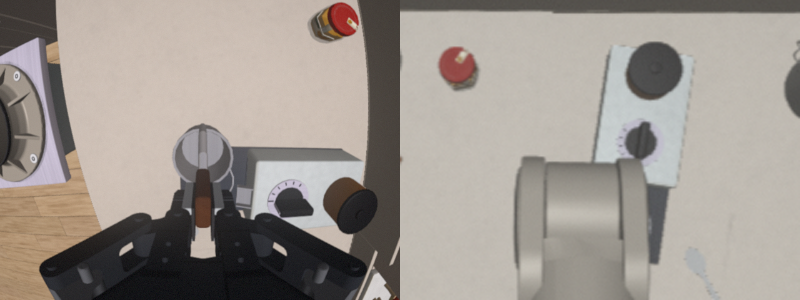

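Request:
{"fn": "play_rows", "kwargs": {"series": [{"dx":-15,"dy":2,"dz":0,"fingers":1,"roll":0},{"dx":-40,"dy":5,"dz":0,"fingers":1,"roll":0},{"dx":-65,"dy":8,"dz":0,"fingers":1,"roll":0},{"dx":-88,"dy":11,"dz":0,"fingers":1,"roll":0},{"dx":-99,"dy":13,"dz":10,"fingers":1,"roll":0},{"dx":-99,"dy":13,"dz":30,"fingers":1,"roll":0},{"dx":-99,"dy":13,"dz":55,"fingers":1,"roll":0},{"dx":-99,"dy":13,"dz":75,"fingers":1,"roll":0},{"dx":-99,"dy":13,"dz":90,"fingers":1,"roll":0},{"dx":-99,"dy":13,"dz":98,"fingers":1,"roll":0},{"dx":-99,"dy":13,"dz":98,"fingers":1,"roll":0}]}}

```text
t: 8.68
tcp_pos: [0.4594, -0.1801, 0.161]
tcp_rot: [[0.126, 0.992, -0.001], [0.992, -0.126, 0.0], [0.0, -0.001, -1.0]]
wrist_force: [0.5, 0.3, -1.5]
width: 0.107
gripper_force: 47.5
```

```bash
python3 -c "
from h import *
import pickle
tgt((.459,-.183,.131,-7.2))
F={n:optics.grab_frame(n) for n in('wrist','side')};pickle.dump(F,open('W4.pkl','wb'))
w,t=F['wrist']['image'],F['side']['image']
cv2.imwrite('pics/w4.png',np.hstack([cv2.resize(w[150:450,150:550],(400,300)),cv2.resize(t[140:320,280:520],(400,300),interpolation=cv2.INTER_CUBIC)]))"
```

```text
t 8.675 pos [ 0.4594 -0.1801  0.161 ] yawy -7.24 tilt [ 0.    -0.001] w 0.10741648124164899 gf 47.54153072834015 F [ 0.5  0.3 -1.5] q [ 0.53  0.23 -0.33  2.06  0.1   0.87  0.02]
(0.459, -0.183, 0.131, -7.2) -> [-3. -0. 30.] roll -0.0
```

View pics/w4.png

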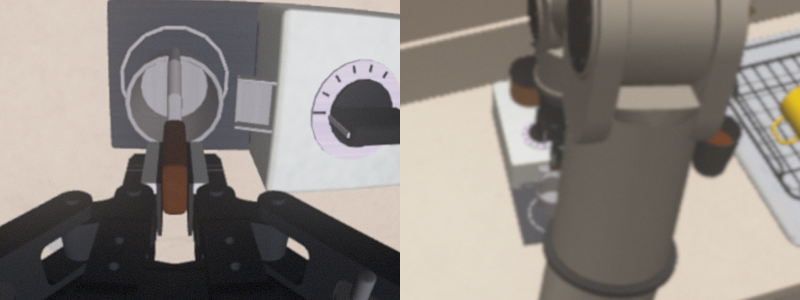

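Run:
```python
from h import *
import pickle
f=pickle.load(open("W4.pkl","rb"))["wrist"]
L,R,T=[plane(f,u,v,.012,True)[:2] for u,v in((271,225),(378,225),(324.5,177))]
e=np.radians(-7.2);ex=np.array([np.cos(e),np.sin(e)]);ey=np.array([-ex[1],ex[0]])
print(L,R,np.linalg.norm(L-R),"mid",(L+R)/2,"from far edge",T-.042*ey)
# knob bar/axis: skirt/dial centre crop (356,112)?
print("knobdial",plane(f,506,260,.0855,True))
```

```text
[ 0.4157095  -0.17190911] [ 0.50206388 -0.18287241] 0.08704753245780736 mid [ 0.45888669 -0.17739076] from far edge [ 0.45853398 -0.18055458]
knobdial [ 0.58011068 -0.19832857  0.0855    ]
```

Ring centre is about (0.459, −0.181), and the tool is already over it. I'll lower straight down.

Request:
{"fn": "play_rows", "kwargs": {"series": [{"dx":0,"dy":0,"dz":10,"fingers":1,"roll":0},{"dx":0,"dy":0,"dz":18,"fingers":1,"roll":0},{"dx":0,"dy":0,"dz":24,"fingers":1,"roll":0},{"dx":0,"dy":0,"dz":27,"fingers":1,"roll":0},{"dx":0,"dy":0,"dz":28,"fingers":1,"roll":0},{"dx":0,"dy":0,"dz":29,"fingers":1,"roll":0},{"dx":0,"dy":0,"dz":29,"fingers":1,"roll":0}]}}

```text
t: 9.65
tcp_pos: [0.4595, -0.1803, 0.1324]
tcp_rot: [[0.126, 0.992, 0.0], [0.992, -0.126, -0.0], [0.0, 0.0, -1.0]]
wrist_force: [-0.1, -0.4, -0.7]
width: 0.107
gripper_force: 47.6
```

Request:
{"fn": "play_rows", "kwargs": {"series": [{"dx":0,"dy":0,"dz":1,"fingers":1,"roll":0},{"dx":0,"dy":0,"dz":1.5,"fingers":1,"roll":0},{"dx":0,"dy":0,"dz":1.5,"fingers":1,"roll":0}]}}

```text
t: 10.02
tcp_pos: [0.4595, -0.1803, 0.1308]
tcp_rot: [[0.126, 0.992, 0.0], [0.992, -0.126, 0.0], [0.0, -0.0, -1.0]]
wrist_force: [-0.8, -0.2, -1.1]
width: 0.106
gripper_force: 47.6
```

Request:
{"fn": "play_rows", "kwargs": {"series": [{"dx":0,"dy":0,"dz":1,"fingers":1,"roll":0},{"dx":0,"dy":0,"dz":1,"fingers":1,"roll":0}]}}

```text
t: 10.28
tcp_pos: [0.4599, -0.1804, 0.1307]
tcp_rot: [[0.126, 0.992, 0.001], [0.992, -0.126, -0.0], [-0.0, 0.001, -1.0]]
wrist_force: [-4.1, 0.1, 15.2]
width: 0.108
gripper_force: 50.0
```

Contact at 15 N: the foot is standing. I unload slightly and release.

Request:
{"fn": "play_rows", "kwargs": {"series": [{"dx":0,"dy":0,"dz":-0.7,"fingers":1,"roll":0},{"dx":0,"dy":0,"dz":-0.7,"fingers":0.5,"roll":0},{"dx":0,"dy":0,"dz":-0.7,"fingers":0.3,"roll":0},{"dx":0,"dy":0,"dz":-0.7,"fingers":0.1,"roll":0},{"dx":0,"dy":0,"dz":-0.7,"fingers":0.1,"roll":0},{"dx":0,"dy":0,"dz":-15,"fingers":0.1,"roll":0},{"dx":0,"dy":0,"dz":-40,"fingers":0.1,"roll":0},{"dx":0,"dy":0,"dz":-80,"fingers":0.1,"roll":0},{"dx":0,"dy":0,"dz":-120,"fingers":0.1,"roll":0},{"dx":0,"dy":0,"dz":-120,"fingers":0.1,"roll":0}]}}

```text
t: 11.52
tcp_pos: [0.4609, -0.1807, 0.2537]
tcp_rot: [[0.126, 0.992, 0.005], [0.992, -0.126, -0.002], [-0.001, 0.006, -1.0]]
wrist_force: [-0.2, -0.5, 0.1]
width: 0.454
gripper_force: 0.0
```

```bash
python3 -c "
from h import *
import pickle
tgt((.582,-.197,.25,82.8))
f=optics.grab_frame('wrist');pickle.dump(f,open('W5.pkl','wb'));cv2.imwrite('pics/w5.png',f['image'])"
```

```text
t 11.525 pos [ 0.4609 -0.1807  0.2537] yawy -7.26 tilt [-0.001  0.006] w 0.4541423701277004 gf 0.0 F [-0.2 -0.5  0.1] q [ 0.55  0.12 -0.33  1.96  0.05  1.06  0.07]
(0.582, -0.197, 0.25, 82.8) -> [ -0.9 122.1   4.3] roll -90.1
```

View pics/w5.png

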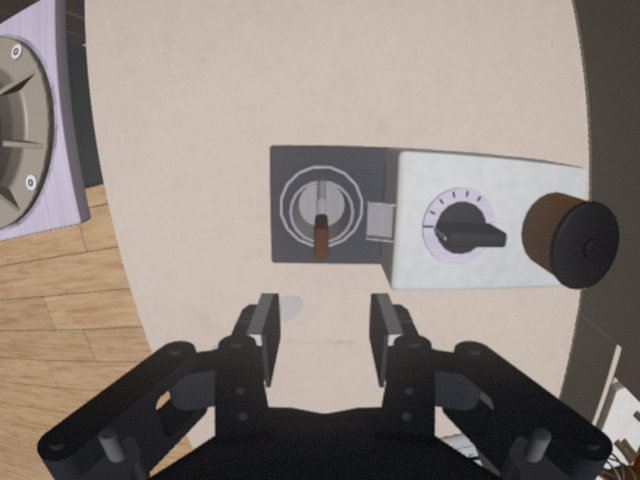

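Wrist view: the cup stands within the ring (321,205). The knob dial is at (460,226) with its pointer at home. Next I turn the gripper above the knob.

Run:
```python
from h import *
import pickle
f=pickle.load(open("W5.pkl","rb"))
h=cv2.cvtColor(f["image"],cv2.COLOR_BGR2HSV)
m=cv2.inRange(h,(125,10,150),(165,90,255));m[:180]=0;m[270:]=0;m[:,:415]=0;m[:,505:]=0
p=cv2.findNonZero(m);hull=cv2.convexHull(p);(c,ax,an)=cv2.fitEllipse(hull);print(c,ax,plane(f,*c,.085,True))
e=plane(f,440,236,.13,True);g=plane(f,505,240,.13,True);print("bar ends",e,g,(e+g)/2,np.linalg.norm(e-g))
```

```text
(458.57647705078125, 225.69671630859375) (71.20635986328125, 78.7540283203125) [ 0.58090856 -0.19856213  0.085     ]
bar ends [ 0.54907816 -0.19175365  0.13      ] [ 0.60600539 -0.20217711  0.13      ] [ 0.57754178 -0.19696538  0.13      ] 0.05787363855086639
```

Request:
{"fn": "play_rows", "kwargs": {"series": [{"dx":0,"dy":10,"dz":-5,"fingers":-0.2,"roll":-10},{"dx":0,"dy":30,"dz":-10,"fingers":-0.2,"roll":-20},{"dx":0,"dy":50,"dz":-10,"fingers":-0.2,"roll":-30},{"dx":0,"dy":70,"dz":-10,"fingers":-0.2,"roll":-40},{"dx":0,"dy":90,"dz":-10,"fingers":-0.2,"roll":-50},{"dx":0,"dy":110,"dz":-10,"fingers":-0.2,"roll":-60},{"dx":0,"dy":120,"dz":-5,"fingers":-0.2,"roll":-70},{"dx":-1,"dy":122,"dz":4,"fingers":-0.2,"roll":-80},{"dx":-1,"dy":122,"dz":4,"fingers":-0.2,"roll":-90},{"dx":-1,"dy":122,"dz":4,"fingers":-0.2,"roll":-90}]}}

```text
t: 12.82
tcp_pos: [0.5799, -0.1967, 0.245]
tcp_rot: [[-0.992, 0.127, -0.001], [0.127, 0.992, 0.001], [0.001, 0.001, -1.0]]
wrist_force: [-0.5, 0.5, -0.0]
width: 0.602
gripper_force: 0.0
```

```bash
python3 -c "
from h import *
import pickle
tgt((.582,-.197,.20,82.8),(.582,-.197,.100,82.8))
f=optics.grab_frame('wrist');pickle.dump(f,open('W6.pkl','wb'));cv2.imwrite('pics/w6.png',f['image'])"
```

```text
t 12.825 pos [ 0.5799 -0.1967  0.245 ] yawy 82.69 tilt [0.001 0.001] w 0.6018875006492381 gf 0.0 F [-0.5  0.5 -0. ] q [ 0.64  0.36 -0.54  1.71  0.2   1.13  1.49]
(0.582, -0.197, 0.2, 82.8) -> [-2.2 -0.1 45. ] roll -0.1
(0.582, -0.197, 0.1, 82.8) -> [-2.30e+00 -1.00e-01  1.45e+02] roll -0.1
```

View pics/w6.png

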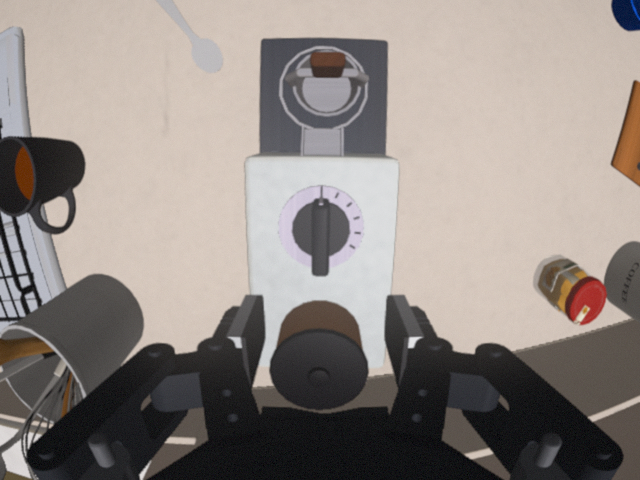

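Run:
```python
from h import *
import pickle
f=pickle.load(open("W6.pkl","rb"))
h=cv2.cvtColor(f["image"],cv2.COLOR_BGR2HSV)
m=cv2.inRange(h,(125,10,150),(165,90,255));m[:175]=0;m[275:]=0;m[:,:270]=0;m[:,370:]=0
(c,ax,an)=cv2.fitEllipse(cv2.convexHull(cv2.findNonZero(m)));print(c,ax,plane(f,*c,.085,True))
e=plane(f,321,198,.13,True);g=plane(f,320,275,.13,True);print("bar",e,g,(e+g)/2,np.linalg.norm(e-g))
```

```text
(320.6083984375, 226.72308349609375) (82.951171875, 85.57791900634766) [ 0.58130749 -0.19899284  0.085     ]
bar [ 0.54976306 -0.19418828  0.13      ] [ 0.60691805 -0.2024324   0.13      ] [ 0.57834055 -0.19831034  0.13      ] 0.05774649475304535
```

Request:
{"fn": "play_rows", "kwargs": {"series": [{"dx":-1,"dy":-1,"dz":20,"fingers":-0.2,"roll":0},{"dx":-1,"dy":-1,"dz":50,"fingers":-0.2,"roll":0},{"dx":-1,"dy":-1,"dz":80,"fingers":-0.2,"roll":0},{"dx":-1,"dy":-1,"dz":105,"fingers":-0.2,"roll":0},{"dx":-1,"dy":-1,"dz":122,"fingers":-0.2,"roll":0},{"dx":-1,"dy":-1,"dz":134,"fingers":-0.2,"roll":0},{"dx":-1,"dy":-1,"dz":143,"fingers":-0.2,"roll":0},{"dx":-1,"dy":-1,"dz":143,"fingers":-0.2,"roll":0}]}}

```text
t: 13.88
tcp_pos: [0.5811, -0.1978, 0.1026]
tcp_rot: [[-0.992, 0.127, -0.0], [0.127, 0.992, 0.0], [0.0, 0.0, -1.0]]
wrist_force: [-0.4, 0.1, 0.0]
width: 0.6
gripper_force: 0.0
```

Request:
{"fn": "play_rows", "kwargs": {"newtons": 50, "series": [{"dx":0,"dy":0,"dz":0,"fingers":1,"roll":0},{"dx":0,"dy":0,"dz":0,"fingers":1,"roll":0},{"dx":0,"dy":0,"dz":0,"fingers":1,"roll":0},{"dx":0,"dy":0,"dz":0,"fingers":1,"roll":0},{"dx":0,"dy":0,"dz":0,"fingers":1,"roll":0},{"dx":0,"dy":0,"dz":0,"fingers":1,"roll":0}]}}

```text
t: 14.62
tcp_pos: [0.5814, -0.1997, 0.1037]
tcp_rot: [[-0.992, 0.128, 0.001], [0.128, 0.992, -0.002], [-0.001, -0.002, -1.0]]
wrist_force: [-1.8, -8.2, 4.7]
width: 0.145
gripper_force: 50.2
```

```bash
python3 -c "
from h import *
tgt()"
```

```text
t 14.625 pos [ 0.5814 -0.1997  0.1037] yawy 82.64 tilt [-0.001 -0.002] w 0.14540010971458373 gf 50.2470999956131 F [-1.8 -8.2  4.7] q [ 0.6   0.51 -0.49  1.83  0.31  0.87  1.41]
```

Request:
{"fn": "play_rows", "kwargs": {"series": [{"dx":0,"dy":-2,"dz":0,"fingers":1,"roll":4},{"dx":0,"dy":-2,"dz":0,"fingers":1,"roll":11},{"dx":0,"dy":-2,"dz":0,"fingers":1,"roll":18},{"dx":0,"dy":-2,"dz":0,"fingers":1,"roll":25},{"dx":0,"dy":-2,"dz":0,"fingers":1,"roll":32},{"dx":0,"dy":-2,"dz":0,"fingers":1,"roll":39},{"dx":0,"dy":-2,"dz":0,"fingers":1,"roll":46},{"dx":0,"dy":-2,"dz":0,"fingers":1,"roll":53},{"dx":0,"dy":-2,"dz":0,"fingers":1,"roll":60},{"dx":0,"dy":-2,"dz":0,"fingers":1,"roll":66},{"dx":0,"dy":-2,"dz":0,"fingers":1,"roll":70},{"dx":0,"dy":-2,"dz":0,"fingers":1,"roll":72}]}}

```text
t: 16.12
tcp_pos: [0.5822, -0.1991, 0.1037]
tcp_rot: [[-0.186, 0.983, 0.002], [0.983, 0.186, 0.0], [-0.0, 0.002, -1.0]]
wrist_force: [4.2, 3.0, 3.5]
width: 0.141
gripper_force: 50.0
```

```bash
python3 -c "
from h import *
import pickle
tgt()
print(status.sense()['torque'])
f=optics.grab_frame('wrist');pickle.dump(f,open('W7.pkl','wb'))
t=optics.grab_frame('top')['image']
cv2.imwrite('pics/w7.png',np.hstack([f['image'][90:390,120:520],cv2.resize(t[140:320,240:480],(400,300),interpolation=cv2.INTER_CUBIC)]))"
```

```text
t 16.125 pos [ 0.5822 -0.1991  0.1037] yawy 10.72 tilt [-0.     0.002] w 0.14099749473542078 gf 50.02150297164917 F [4.2 3.  3.5] q [ 0.38  0.47 -0.2   1.84  0.12  0.83  0.31]
[ 0.8320674  -0.95133065  0.07141678]
```

View pics/w7.png

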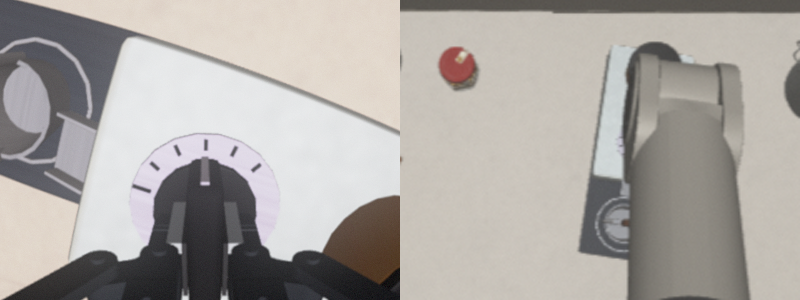

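The pointer (205,170) lines up with the third click mark (206,145), the longer home mark is at (142,188), and the cup is in the ring. I hold briefly and hand in.

Request:
{"fn": "play_rows", "kwargs": {"series": [{"dx":0,"dy":0,"dz":0,"fingers":1,"roll":0},{"dx":0,"dy":0,"dz":0,"fingers":1,"roll":0},{"dx":0,"dy":0,"dz":0,"fingers":1,"roll":0},{"dx":0,"dy":0,"dz":0,"fingers":1,"roll":0}]}}

```text
t: 16.73
tcp_pos: [0.5822, -0.1991, 0.1037]
tcp_rot: [[-0.188, 0.982, 0.002], [0.982, 0.188, 0.0], [-0.0, 0.002, -1.0]]
wrist_force: [3.1, 3.2, 5.2]
width: 0.144
gripper_force: 50.0
```

```bash
python3 -c "
from h import *
tgt()
from bench import job_done
print(job_done())"
```

```text
t 16.725 pos [ 0.5822 -0.1991  0.1037] yawy 10.82 tilt [-0.     0.002] w 0.14354690094991024 gf 50.031954646110535 F [3.1 3.2 5.2] q [ 0.38  0.47 -0.2   1.84  0.12  0.83  0.31]
the job is handed in; nothing more can be done
None
```

The job is handed in at 16.7 s: the cup stands upright in the ring, and the arm is still holding the knob at the third click.

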